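# Deal the second round of portion tubs

## Robot

A 7-joint arm with a two-finger parallel gripper is mounted at the origin on the work surface. World frame = base frame: x ahead of the robot, y to its left, z up, the work surface at z = 0. Lengths are in m, angles in rad, forces in N, time in s.
With the tool pointing down it reaches from about 0.425 to 0.875 m from the base axis. Payload 4.7 kg.
Tool frame: the origin (TCP) lies midway between the tips of the shut fingers; the grasp point (between the pads) lies 19 mm behind it; z points along the fingers, y is the line along which they close (so a half turn about z gives the same grasp; the last joint's range is limited). The gripper opens to 87 mm and grips with 3 to 60 N. Pads are 19 mm wide; open, the fingers measure 117 mm over their backs; the gripper's body (75 mm by 190 mm) begins 51 mm behind the grasp point.
Start: joints at [1.281, 0.321, -0.07, 1.45, 0.023, 1.371, -0.057], TCP at [0.194, -0.62, 0.223] pointing down, gripper open.
Joint ranges: [-2.86, 2.86], [-0.3, 2.09], [-1.38, 1.24], [0.06, 2.45], [-1.56, 4.7], [0.09, 2.05], [-2.69, 2.69]. Speed limits (rad/s): [2.57, 2.57, 3.14, 3.14, 3.14, 3.14, 3.14].

## Interface

Orientations are given as a rotation vector (axis times angle).
In Python, from bench import ctrl, get_image, calibration gives the robot as it stands.
- The arm moves only by the tool apply_moves, never from a script. Its arguments are lists of equal length, an entry for each row: "dp": the shift along the tool's x, y, z in m, a list of three; "twist": the turn, a rotation vector about the tool's x, y, z in rad, a list of three; "fingers": the closure, from 0 (fully open) to 1 (shut). In form: {"dp": [[dx, dy, dz], ...], "twist": [[ax, ay, az], ...], "fingers": [fingers, ...]}. A call has 1 to 10 rows; each row shifts and turns the commanded pose from where the row before left it, along the tool's axes as they then stand; what a row does not reach is not made up. A row lasts 1/10 s, in which the tool goes at most 50 mm and 8.59 degrees, less where a joint would pass 70% of its speed; a pose out of reach is approached as far as the arm can. A call is refused whole if a number of a shift passes 0.05 or a number of a turn 0.15, either way. A call with a gripper value outside its range is refused whole. The fingers move at their own pace and stop on an object; "newtons" is the grip in N (left out, the last holds). Time passes only in rows, so rows that do not move let the fingers close. It gives the time, the measured TCP pose, the force, the opening and the grip force at its end, in the units of the state.
- ctrl.get_state(): the state, without advancing time (a new reading comes with each control period).
- get_image(name): name is "side" or "top" or "wrist"; returns the picture (480x640x3 uint8, red, green, blue); there is no depth.
- calibration(name): a dict with "fx", "fy", "cx", "cy" (pixels), "k1" (the pictures are not rectified: a ray, as slopes to the right and down, at radius r is drawn at 1 + k1 r^2 times it, then the intrinsics apply), "eye" and "attitude" of the camera in the world; the wrist camera has in their place "hand_eye" (4x4, takes a point from camera to tool coordinates, whose origin is the TCP and whose axes are the flange's). Camera axes: x right, y up, looking along -z (the intrinsics and any distortion apply to the point x, -y, -z); pixel columns grow to the right and rows downward; lengths in m; the calibration is good to about 2 mm. A picture is of the moment at which its call begins: read the wrist's pose just before it. calibration takes no time and is no camera call.
- ctrl.close_job(): hands the job in; it is judged then, once.
The state is a dict: "time": time; "joint_positions": joint angles; "qd": joint speeds; "joint_torque": joint torques, N m; "position": TCP position; "tool_rot": TCP orientation; "ft_force": force on the tool from outside, world axes, zero at the start; "torque": the same for the moment, N m; "grip_width": opening from 0.0 (shut) to 1.0 (fully open); "grip_force": force on a finger pad.
Only numpy, scipy, OpenCV 4.12 (cv2) and the standard library are available. Lean on these libraries where they do the work, as an engineer would, in place of code of your own. Each camera call takes 0.05 s, during which the arm holds its last target. There are 200 camera calls.

## Task

Each tagged steel pan already has one blue-lidded tub from the first round. Deal the second round from the two loose blue-lidded tubs on the table, one per pan in turn: first one into the green-tagged pan, then the other into the red-tagged pan, so that each pan holds two. Keep the tubs upright and set each one down gently, flat on the pan's floor, without dropping it.

Things in the scene. Friction and masses are not known exactly. Their poses are not given: they have to be found in the camera images.
- tub_a: one of two identical loose tubs with a blue lid on the table: cream cylinder 54 mm across, its top 18 mm a rigid blue lid 57 mm across; 65 mm tall, about 150 g, upright. Origin: centre of the underside, z up. Tubs of the same shape with orange or white lids are not part of the job.
- tub_b: one of two identical loose tubs with a blue lid on the table: cream cylinder 54 mm across, its top 18 mm a rigid blue lid 57 mm across; 65 mm tall, about 150 g, upright. Origin: centre of the underside, z up. Tubs of the same shape with orange or white lids are not part of the job.
- pan_green: fixed shallow steel pan, green tag on the rim end nearest the robot. 265 mm long (its x, away from the robot) by 162 wide (y), 30 high; inner floor 3 mm above the underside, 247 x 144 mm. Already holds a fixed blue-lidded tub (same size) at x = +75 mm, y = 0; the floor towards the tag (-x) is free. Origin: centre of the underside, on the table top, z up.
- pan_red: fixed shallow steel pan, red tag on the rim end nearest the robot. 265 mm long (its x, away from the robot) by 162 wide (y), 30 high; inner floor 3 mm above the underside, 247 x 144 mm. Already holds a fixed blue-lidded tub (same size) at x = +75 mm, y = 0; the floor towards the tag (-x) is free. Origin: centre of the underside, on the table top, z up.
Things that resemble listed ones, but are neither listed nor needed, are in the scene too. Leave any turquoise look-alike of the tub_b alone.

How it is judged:
By the outcome, as a careful person would: the job done as asked, in the order asked, and still so for the second after the job is handed in, with the robot touching nothing.
It also fails if it takes over 53 s, if anything falls off the work surface, if the arm or the gripper's body presses on something with over 40 N, if the wrist force passes 120 N, or if a joint passes its speed limit or range.

## Working session

There is one attempt and no reset: what is moved stays moved. The work goes in short steps, Python scripts to look and compute and a tool call to move; the robot and the scene stay as the last step left them, time stands still between calls to the robot, and variables do not carry over. Pictures are saved under pics/ and viewed, at most 10 in all, crops included, and the job is handed in when it is done.

Besides the shell and the picture viewer there is one more tool, called after "Call:" as name(argument=value, ...) on one line, values as JSON. apply_moves: Moves the arm, as the interface text tells. Its arguments: {"type":"object","properties":{"dp":{"type":"array"},"twist":{"type":"array"},"fingers":{"type":"array"},"newtons":{"type":"number"}},"required":["dp","twist","fingers"]}

```bash
mkdir -p pics; python3 - <<'E'
from bench import ctrl,get_image,calibration
import cv2
s=ctrl.get_state();print(s)
for n in("top","side"):
    cv2.imwrite(f"pics/{n}0.png",get_image(n)[:,:,::-1]);print(n,calibration(n))
print(calibration("wrist"))
E
```

```text
{'time': 0.0, 'joint_positions': array([ 1.28109647,  0.32184412, -0.07008437,  1.45162669,  0.02259452,
        1.37076417, -0.05692618]), 'qd': array([-0.00095819,  0.0013099 ,  0.00029994, -0.00031689,  0.00053896,
       -0.00061557, -0.00014912]), 'joint_torque': array([ 2.95776736e-04, -4.91292143e+01, -4.03476460e-01, -3.12529421e+01,
       -6.38942141e-02,  4.39342414e-02,  1.60000941e-04]), 'position': array([ 0.19424567, -0.61975155,  0.22147201]), 'tool_rot': array([-3.10362035e+00, -4.75102425e-01,  5.77755295e-04]), 'ft_force': array([0.48341452, 0.1464727 , 0.25717809]), 'torque': array([ 0.04793707,  0.01867143, -0.01942797]), 'grip_force': 0.0, 'grip_width': 0.9995295953684717}
top {'fx': 566.9125783501014, 'fy': 566.9125783501014, 'cx': 321.22055545557987, 'cy': 239.23599318982795, 'k1': -0.18028068252832477, 'eye': array([0.43866023, 0.01491124, 0.98384806]), 'attitude': array([ 0.04497467, -0.04373415, -1.57108281])}
side {'fx': 449.21255563751663, 'fy': 449.21255563751663, 'cx': 314.33434282310463, 'cy': 234.7969923239232, 'k1': -0.09792027368746108, 'eye': array([ 0.44314583, -0.61383765,  0.45719481]), 'attitude': array([ 0.97564466, -0.03026647, -0.1047443 ])}
{'fx': 364.93591248507573, 'fy': 364.93591248507573, 'cx': 320.01755379974065, 'cy': 239.29361638479918, 'k1': -0.026766526016759468, 'hand_eye': array([[-3.91377912e-04,  9.61788219e-01,  2.73794209e-01,
         7.51940786e-02],
       [ 9.99999910e-01,  4.21017025e-04, -4.94946093e-05,
         3.27060143e-04],
       [-1.62875355e-04,  2.73794165e-01, -9.61788297e-01,
        -1.62129895e-01],
       [ 0.00000000e+00,  0.00000000e+00,  0.00000000e+00,
         1.00000000e+00]])}
```

View pics/top0.png

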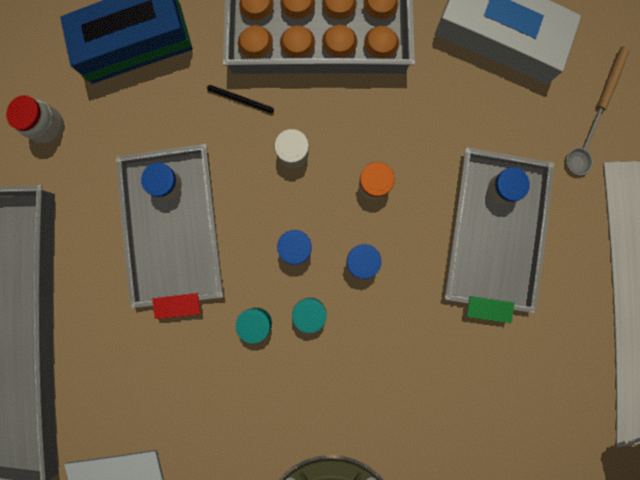

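View pics/side0.png

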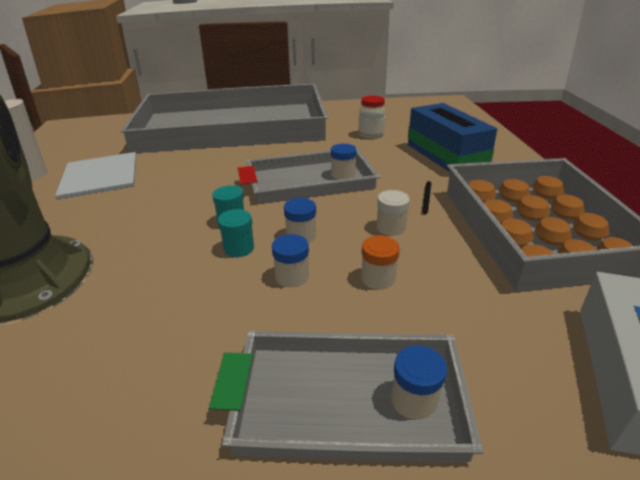

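The top view shows the loose blue tubs at about (294,247) and (364,261). The green pan's rim corners are (466,151), (551,163), (533,310), (446,302), with its tub at (513,184). The red pan's corners are (119,158), (206,147), (220,298), (134,307), with its tub at (158,180). The turquoise tubs at (254,326) and (309,315) stay untouched.

```bash
cat > h.py <<'E'
import numpy as np,cv2
from scipy.spatial.transform import Rotation as R
from bench import ctrl,get_image,calibration
def ray(n,uv,z,s=None):
    c=calibration(n)
    K=np.array([[c['fx'],0,c['cx']],[0,c['fy'],c['cy']],[0,0,1]])
    p=cv2.undistortPoints(np.array(uv,float).reshape(-1,1,2),K,np.array([c['k1'],0,0,0.]))[:,0]
    d=np.c_[p[:,0],-p[:,1],-np.ones(len(p))]
    if n=='wrist':
        T=R.from_rotvec(s['tool_rot']).as_matrix();H=c['hand_eye']
        A=T@H[:3,:3];e=s['position']+T@H[:3,3]
    else: A=R.from_rotvec(c['attitude']).as_matrix();e=c['eye']
    d=d@A.T
    return e+d*((z-e[2])/d[:,2])[:,None]
def blues(im,lo=(108,120,50),hi=(125,255,255)):
    m=cv2.inRange(cv2.cvtColor(im,cv2.COLOR_RGB2HSV),lo,hi)
    n,l,st,ce=cv2.connectedComponentsWithStats(m)
    return [(ce[i],st[i]) for i in range(1,n) if st[i,4]>150]
E
python3 - <<'E'
from h import *
np.set_printoptions(precision=4,suppress=True)
im=cv2.imread('pics/top0.png')[:,:,::-1]
for c,s in blues(im): print(c,s,ray('top',[c],.065)[0][:2])
for n,q in dict(green=[(466,151),(551,163),(533,310),(446,302)],red=[(119,158),(206,147),(220,298),(134,307)]).items():
    p=ray('top',q,.03)[:,:2];print(n,p,p.mean(0),[np.linalg.norm(p[i]-p[i-1]) for i in range(4)])
    a=(p[0]+p[1]-p[2]-p[3]);a/=np.linalg.norm(a);print('yaw',np.arctan2(a[1],a[0]),'tub',p.mean(0)+.075*a,'free',p.mean(0)-.055*a)
for n,q in dict(tq=[(254,326),(309,315)],wo=[(291,146),(377,179)]).items(): print(n,ray('top',q,.065)[:,:2])
s=ctrl.get_state();print(R.from_rotvec(s['tool_rot']).as_matrix())
E
```

```text
[156.9627 178.9006] [141 162  34  35 483] [0.5913 0.2888]
[512.559  183.2517] [496 167  33  34 449] [ 0.5841 -0.3042]
[293.6634 246.7303] [278 230  33  34 508] [0.4785 0.0604]
[364.0791 260.6542] [347 245  34  34 506] [ 0.4558 -0.0539]
green [[ 0.6452 -0.2348]
 [ 0.6267 -0.3889]
 [ 0.3701 -0.3493]
 [ 0.386  -0.1956]] [ 0.507  -0.2921] [np.float64(0.2621601913024394), np.float64(0.15524345870790032), np.float64(0.25958541192797563), np.float64(0.1545698672270102)]
yaw -0.15161611226635063 tub [ 0.5811 -0.3035] free [ 0.4526 -0.2838]
red [[0.6352 0.3693]
 [0.6519 0.214 ]
 [0.3933 0.1867]
 [0.3765 0.3366]] [0.5142 0.2767] [np.float64(0.26074065193161294), np.float64(0.15612452702629503), np.float64(0.2600349670162659), np.float64(0.15092290640854844)]
yaw 0.11554472698626088 tub [0.5887 0.2853] free [0.4596 0.2703]
tq [[0.3498 0.1247]
 [0.3679 0.0355]]
wo [[ 0.6445  0.0653]
 [ 0.5894 -0.0759]]
[[ 0.9542  0.2992 -0.0006]
 [ 0.2992 -0.9542  0.0016]
 [-0.0001 -0.0017 -1.    ]]
```

Call:
apply_moves(dp=[[0.015,-0.012,0],[0.03,-0.024,0.005],[0.038,-0.03,0.006],[0.038,-0.03,0.006],[0.038,-0.03,0.006],[0.038,-0.03,0.006],[0.038,-0.03,0.006],[0.038,-0.03,0.006],[0.038,-0.03,0.006],[0.038,-0.03,0.006]], twist=[[0,0,0],[0,0,0],[0,0,0],[0,0,0],[0,0,0],[0,0,0],[0,0,0],[0,0,0],[0,0,0],[0,0,0]], fingers=[0,0,0,0,0,0,0,0,0,0], newtons=20)

```text
time: 1.1
position: [0.4454, -0.2507, 0.1692]
tool_rot: [3.105, 0.475, -0.0]
ft_force: [0.3, -0.5, -0.0]
grip_width: 1.0
grip_force: 0.0
```

Call:
apply_moves(dp=[[0.014,-0.035,0],[0.014,-0.035,0],[0.014,-0.035,0],[0.01,-0.03,0],[0.009,-0.025,0],[0.006,-0.015,0],[0.002,-0.01,0],[0,0,0]], twist=[[0,0,0],[0,0,0],[0,0,0],[0,0,0],[0,0,0],[0,0,0],[0,0,0],[0,0,0]], fingers=[0,0,0,0,0,0,0,0])

```text
time: 1.9
position: [0.4551, -0.0542, 0.1694]
tool_rot: [3.105, 0.479, -0.001]
ft_force: [-0.6, -0.6, 0.3]
grip_width: 1.006
grip_force: 0.0
```

```bash
cat > look.py <<'E'
import sys
from h import *
np.set_printoptions(precision=4,suppress=True)
s=ctrl.get_state();im=get_image('wrist');cv2.imwrite(f'pics/{sys.argv[1]}.png',im[:,:,::-1])
T=R.from_rotvec(s['tool_rot']).as_matrix();print(s['position'],T.ravel())
m=cv2.inRange(cv2.cvtColor(im,cv2.COLOR_RGB2HSV),(108,120,50),(125,255,255))
for c in cv2.findContours(m,cv2.RETR_EXTERNAL,cv2.CHAIN_APPROX_NONE)[0]:
    if cv2.contourArea(c)>300:
        x,y,w,h=cv2.boundingRect(c)
        # top-face circle: fit circle to rays on lid-top plane
        q=ray('wrist',c[:,0,:],.065,s)[:,:2].astype(np.float32)
        print((x,y,w,h),'encl',cv2.minEnclosingCircle(q),'mean',q.mean(0),'tool d',(T.T@(np.r_[q.mean(0),.037]-s['position'])))
E
python3 look.py w1
```

```text
[ 0.4551 -0.0542  0.1694] [ 0.9535  0.3013 -0.0004  0.3013 -0.9535 -0.0001 -0.0005 -0.0001 -1.    ]
(283, 199, 73, 72) encl ((0.4567526578903198, -0.05352719873189926), 0.028486961498856544) mean [ 0.4569 -0.0534] tool d [ 0.0021 -0.0002  0.1324]
(142, 123, 81, 78) encl ((0.480427086353302, 0.05765058845281601), 0.029250729829072952) mean [0.4804 0.0577] tool d [ 0.0579 -0.099   0.1324]
```

View pics/w1.png

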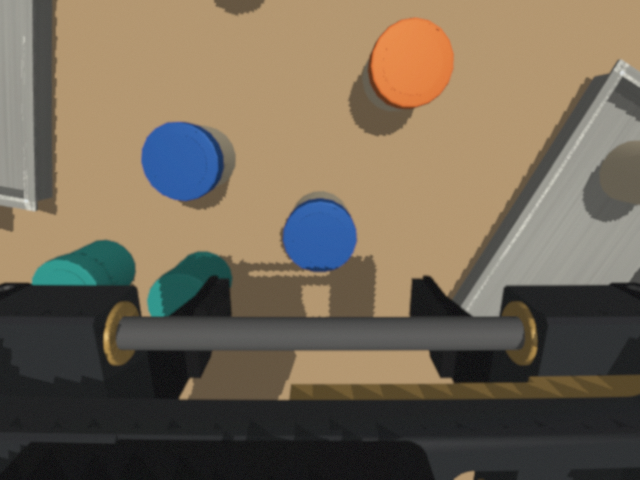

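The wrist view shows the near tub's lid at (320,235), centred between the fingers. Its fitted radius is 28.5 mm, which matches the given size. The other tub is at (182,161). I'll descend onto the near one.

Call:
apply_moves(dp=[[0.001,0,0.02],[0.001,0,0.035],[0,0,0.035],[0,0,0.022],[0,0,0.014],[0,0,0.006],[0,0,0],[0,0,0],[0,0,0],[0,0,0]], twist=[[0,0,0],[0,0,0],[0,0,0],[0,0,0],[0,0,0],[0,0,0],[0,0,0],[0,0,0],[0,0,0],[0,0,0]], fingers=[0,0,0,0,0,0,0,1,1,1], newtons=20)

```text
time: 2.95
position: [0.458, -0.0549, 0.0384]
tool_rot: [3.104, 0.475, 0.002]
ft_force: [0.3, -0.1, 0.7]
grip_width: 0.812
grip_force: 0.0
```

Call:
apply_moves(dp=[[0,0,0],[0,0,0],[0,0,0],[0,0,0]], twist=[[0,0,0],[0,0,0],[0,0,0],[0,0,0]], fingers=[1,1,1,1])

```text
time: 3.35
position: [0.4575, -0.0545, 0.0379]
tool_rot: [3.105, 0.475, 0.0]
ft_force: [-1.7, 0.9, 4.7]
grip_width: 0.645
grip_force: 20.0
```

Call:
apply_moves(dp=[[0,0,-0.01],[0,0,-0.02],[0,0,-0.025],[-0.005,0.015,-0.02],[-0.01,0.03,-0.005],[-0.013,0.039,0],[-0.013,0.04,0],[-0.013,0.04,0],[-0.01,0.03,0],[-0.008,0.024,0]], twist=[[0,0,0],[0,0,0],[0,0,0],[0,0,0],[0,0,0],[0,0,0],[0,0,0],[0,0,0],[0,0,0],[0,0,0]], fingers=[1,1,1,1,1,1,1,1,1,1])

```text
time: 4.35
position: [0.4527, -0.287, 0.1175]
tool_rot: [3.106, 0.472, -0.001]
ft_force: [-0.2, 1.0, -1.8]
grip_width: 0.648
grip_force: 20.0
```

Call:
apply_moves(dp=[[0,0,0],[0,0,0]], twist=[[0,0,0],[0,0,0]], fingers=[1,1])

```text
time: 4.55
position: [0.4533, -0.2843, 0.1173]
tool_rot: [-3.105, -0.473, 0.001]
ft_force: [0.4, 1.0, -2.2]
grip_width: 0.648
grip_force: 20.0
```

```bash
python3 look.py w2; python3 -c "
from h import *
cv2.imwrite('pics/s2.png',get_image('side')[:,:,::-1])"
```

```text
[ 0.4533 -0.2843  0.1173] [ 0.9546  0.298  -0.0007  0.298  -0.9546  0.001  -0.0003 -0.0012 -1.    ]
(262, 350, 117, 33) encl ((0.39201492071151733, -0.3037109971046448), 0.039076581597328186) mean [ 0.384 -0.306] tool d [-0.0726  0.0002  0.0803]
(252, 253, 136, 64) encl ((0.4185439348220825, -0.295080304145813), 0.043988026678562164) mean [ 0.4323 -0.2908] tool d [-0.022   0.      0.0803]
(375, 0, 109, 111) encl ((0.5828850269317627, -0.30537962913513184), 0.02978491596877575) mean [ 0.5835 -0.3054] tool d [0.118  0.059  0.0802]
```

View pics/w2.png

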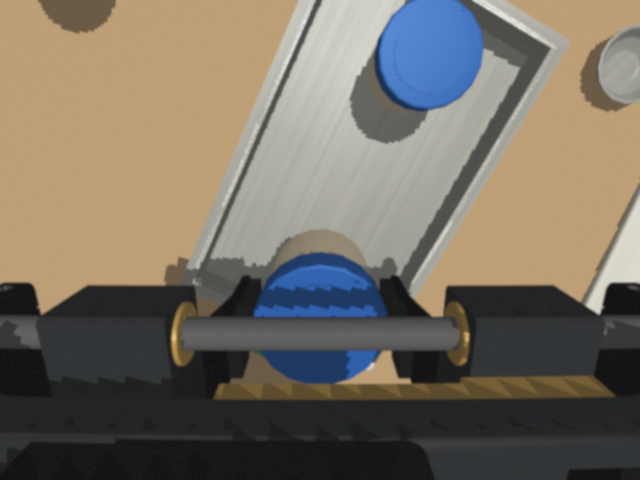

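View pics/s2.png

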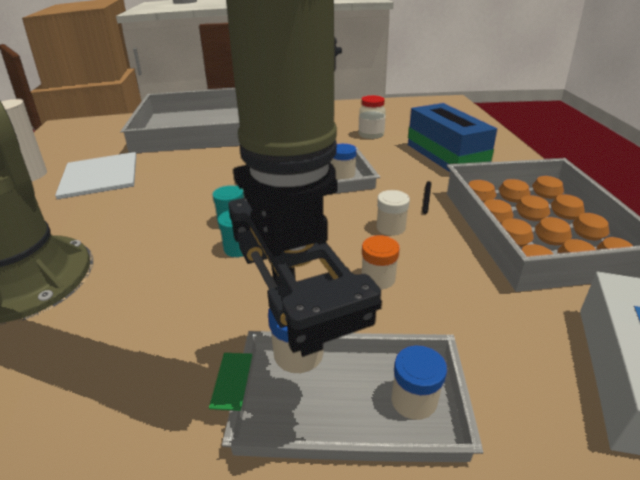

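The tub hangs level in the grip at about (320,318) in the wrist view, over the free end of the green pan. The fixed tub is clear at (430,50). I'll lower it.

Call:
apply_moves(dp=[[0,0,0.01],[0,0,0.02],[0,0,0.02],[0,0,0.012],[0,0,0.006],[0,0,0.003],[0,0,0.001],[0,0,0],[0,0,0]], twist=[[0,0,0],[0,0,0],[0,0,0],[0,0,0],[0,0,0],[0,0,0],[0,0,0],[0,0,0],[0,0,0]], fingers=[1,1,1,1,1,1,1,1,1])

```text
time: 5.55
position: [0.4543, -0.2846, 0.0462]
tool_rot: [3.104, 0.475, 0.001]
ft_force: [-0.5, -0.8, -1.0]
grip_width: 0.65
grip_force: 20.0
```

Call:
apply_moves(dp=[[0,0,0.001],[0,0,0.001],[0,0,0],[0,0,0]], twist=[[0,0,0],[0,0,0],[0,0,0],[0,0,0]], fingers=[1,1,1,1])

```text
time: 5.95
position: [0.4538, -0.2843, 0.0435]
tool_rot: [3.105, 0.475, -0.0]
ft_force: [0.5, -0.7, -2.5]
grip_width: 0.644
grip_force: 20.0
```

Call:
apply_moves(dp=[[0,0,0.001],[0,0,0.001],[0,0,0],[0,0,0]], twist=[[0,0,0],[0,0,0],[0,0,0],[0,0,0]], fingers=[1,1,1,1])

```text
time: 6.35
position: [0.4538, -0.2843, 0.0415]
tool_rot: [-3.105, -0.475, 0.0]
ft_force: [-0.2, -0.8, -2.3]
grip_width: 0.647
grip_force: 20.0
```

Call:
apply_moves(dp=[[0,0,0.0005],[0,0,0],[0,0,0]], twist=[[0,0,0],[0,0,0],[0,0,0]], fingers=[1,1,1])

```text
time: 6.65
position: [0.4538, -0.2843, 0.041]
tool_rot: [3.105, 0.475, -0.0]
ft_force: [-0.7, 0.6, -2.5]
grip_width: 0.646
grip_force: 20.0
```

Call:
apply_moves(dp=[[0,0,0.0005],[0,0,0],[0,0,0]], twist=[[0,0,0],[0,0,0],[0,0,0]], fingers=[1,1,1])

```text
time: 6.95
position: [0.4538, -0.2844, 0.041]
tool_rot: [3.105, 0.475, -0.0]
ft_force: [-1.8, 0.5, 3.3]
grip_width: 0.645
grip_force: 20.0
```

Call:
apply_moves(dp=[[0,0,0.0005],[0,0,0],[0,0,0]], twist=[[0,0,0],[0,0,0],[0,0,0]], fingers=[1,1,1])

```text
time: 7.25
position: [0.4538, -0.2843, 0.0409]
tool_rot: [3.105, 0.475, -0.0]
ft_force: [-2.8, 1.9, 7.0]
grip_width: 0.647
grip_force: 20.0
```

Contact is firm: the force rose to 7 N and the height matches the pan floor. I'll release and lift.

Call:
apply_moves(dp=[[0,0,0],[0,0,0],[0,0,0],[0,0,0],[0,0,0],[0,0,0]], twist=[[0,0,0],[0,0,0],[0,0,0],[0,0,0],[0,0,0],[0,0,0]], fingers=[0.34,0.3,0.2,0.05,0,0])

```text
time: 7.85
position: [0.4538, -0.2843, 0.04]
tool_rot: [3.105, 0.475, 0.0]
ft_force: [-0.9, 0.3, -0.3]
grip_width: 0.957
grip_force: 0.0
```

Call:
apply_moves(dp=[[0,0,-0.01],[0,0,-0.02],[0,0,-0.03],[0,0,-0.035],[0,0,-0.025],[0,0,-0.012],[0,0,0]], twist=[[0,0,0],[0,0,0],[0,0,0],[0,0,0],[0,0,0],[0,0,0],[0,0,0]], fingers=[0,0,0,0,0,0,0])

```text
time: 8.55
position: [0.4548, -0.2849, 0.1741]
tool_rot: [3.103, 0.475, 0.004]
ft_force: [-0.7, 0.3, -0.4]
grip_width: 1.002
grip_force: 0.0
```

```bash
python3 look.py w3
```

```text
[ 0.4548 -0.2849  0.1741] [ 0.9542  0.2991  0.003   0.2991 -0.9542 -0.0025  0.0021  0.0033 -1.    ]
(282, 203, 73, 72) encl ((0.45257651805877686, -0.28496578335762024), 0.02894151210784912) mean [ 0.4529 -0.2848] tool d [-0.0021 -0.0012  0.1371]
(362, 30, 83, 88) encl ((0.5830042362213135, -0.3054749667644501), 0.029140986502170563) mean [ 0.5834 -0.3055] tool d [0.1163 0.0577 0.1375]
```

View pics/w3.png

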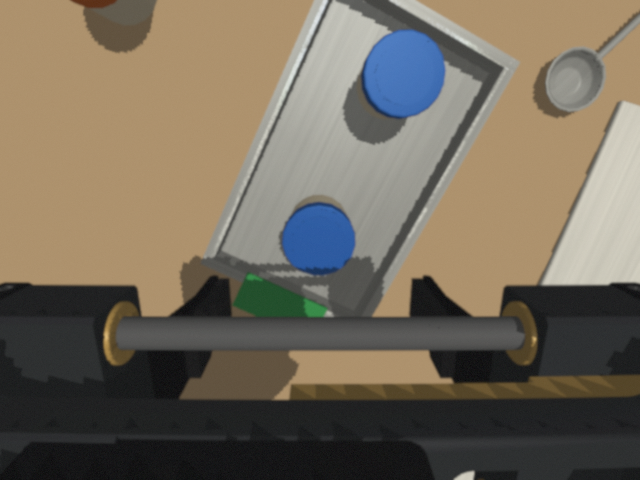

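The tub stands upright on the green pan's floor at (318,238), with the fixed one at (404,73). On to the second tub.

Call:
apply_moves(dp=[[0.004,-0.01,0],[0.01,-0.026,0],[0.0165,-0.0415,0],[0.018,-0.045,0],[0.018,-0.045,0],[0.018,-0.045,0],[0.016,-0.041,0],[0.013,-0.032,0],[0.009,-0.022,0],[0.0045,-0.012,0]], twist=[[0,0,0],[0,0,0],[0,0,0],[0,0,0],[0,0,0],[0,0,0],[0,0,0],[0,0,0],[0,0,0],[0,0,0]], fingers=[0,0,0,0,0,0,0,0,0,0])

```text
time: 9.6
position: [0.4777, 0.0622, 0.1705]
tool_rot: [-3.103, -0.482, 0.004]
ft_force: [-0.1, -0.5, 0.6]
grip_width: 1.001
grip_force: 0.0
```

Call:
apply_moves(dp=[[0,0,0],[0,0,0]], twist=[[0,0,0],[0,0,0]], fingers=[0,0])

```text
time: 9.8
position: [0.4784, 0.0584, 0.1709]
tool_rot: [-3.105, -0.476, 0.004]
ft_force: [-0.1, -0.2, -0.6]
grip_width: 1.002
grip_force: 0.0
```

```bash
python3 look.py w4
```

```text
[0.4784 0.0584 0.1709] [ 0.954   0.2997 -0.0024  0.2997 -0.954  -0.0003 -0.0024 -0.0004 -1.    ]
(282, 198, 72, 71) encl ((0.48035070300102234, 0.06013873964548111), 0.028621653094887733) mean [0.4806 0.0601] tool d [ 0.003  -0.001   0.1338]
(1, 0, 87, 28) encl ((0.5791761875152588, 0.28035879135131836), 0.0292798038572073) mean [0.5741 0.278 ] tool d [ 0.1575 -0.1808  0.1336]
```

Call:
apply_moves(dp=[[0.001,0,0.02],[0.001,-0.001,0.035],[0,0,0.035],[0,0,0.022],[0,0,0.014],[0,0,0.006],[0,0,0],[0,0,0],[0,0,0],[0,0,0]], twist=[[0,0,0],[0,0,0],[0,0,0],[0,0,0],[0,0,0],[0,0,0],[0,0,0],[0,0,0],[0,0,0],[0,0,0]], fingers=[0,0,0,0,0,0,0,1,1,1], newtons=20)

```text
time: 10.85
position: [0.4818, 0.0601, 0.0409]
tool_rot: [3.105, 0.475, 0.003]
ft_force: [0.1, -0.0, 0.0]
grip_width: 0.812
grip_force: 0.0
```

Call:
apply_moves(dp=[[0,0,0],[0,0,0],[0,0,0],[0,0,0]], twist=[[0,0,0],[0,0,0],[0,0,0],[0,0,0]], fingers=[1,1,1,1])

```text
time: 11.25
position: [0.4813, 0.0601, 0.0404]
tool_rot: [3.105, 0.475, 0.001]
ft_force: [-0.5, -0.1, 3.2]
grip_width: 0.645
grip_force: 20.0
```

Call:
apply_moves(dp=[[0,0,-0.01],[0,0,-0.02],[0,0,-0.025],[0.003,-0.015,-0.02],[0.006,-0.03,-0.005],[0.008,-0.038,0],[0.008,-0.038,0],[0.008,-0.038,0],[0.006,-0.03,0],[0.003,-0.018,0]], twist=[[0,0,0],[0,0,0],[0,0,0],[0,0,0],[0,0,0],[0,0,0],[0,0,0],[0,0,0],[0,0,0],[0,0,0]], fingers=[1,1,1,1,1,1,1,1,1,1])

```text
time: 12.25
position: [0.4579, 0.2733, 0.1204]
tool_rot: [-3.103, -0.48, 0.0]
ft_force: [0.6, 0.4, -2.4]
grip_width: 0.651
grip_force: 20.0
```

Call:
apply_moves(dp=[[0,0,0],[0,0,0]], twist=[[0,0,0],[0,0,0]], fingers=[1,1])

```text
time: 12.45
position: [0.4589, 0.2697, 0.1199]
tool_rot: [3.104, 0.476, -0.001]
ft_force: [-0.2, -1.6, -2.5]
grip_width: 0.646
grip_force: 20.0
```

```bash
python3 look.py w5
```

```text
[0.4589 0.2697 0.1199] [ 0.954   0.2998 -0.0006  0.2998 -0.954  -0.001  -0.0009  0.0008 -1.    ]
(265, 350, 111, 31) encl ((0.39572057127952576, 0.24939121305942535), 0.037531379610300064) mean [0.3887 0.2474] tool d [-0.0736  0.0001  0.0829]
(254, 253, 133, 64) encl ((0.422332227230072, 0.2577761113643646), 0.043566957116127014) mean [0.4373 0.2623] tool d [-0.0228  0.0004  0.0829]
(310, 0, 104, 84) encl ((0.5905659198760986, 0.2874468266963959), 0.028635269030928612) mean [0.5876 0.2871] tool d [0.1281 0.0219 0.0828]
```

View pics/w5.png

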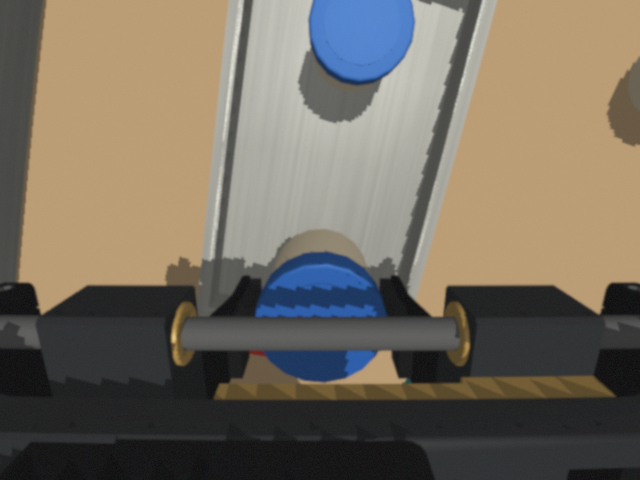

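The second tub hangs level at (320,317), centred between the red pan's side walls, with the fixed tub at (362,30). I expect contact at a TCP height of about 0.043.

Call:
apply_moves(dp=[[0,0,0.01],[0,0,0.02],[0,0,0.02],[0,0,0.012],[0,0,0.006],[0,0,0.003],[0,0,0.002],[0,0,0],[0,0,0]], twist=[[0,0,0],[0,0,0],[0,0,0],[0,0,0],[0,0,0],[0,0,0],[0,0,0],[0,0,0],[0,0,0]], fingers=[1,1,1,1,1,1,1,1,1])

```text
time: 13.4
position: [0.4596, 0.2705, 0.0476]
tool_rot: [-3.105, -0.475, -0.002]
ft_force: [0.1, 0.2, -1.8]
grip_width: 0.649
grip_force: 20.0
```

Call:
apply_moves(dp=[[0,0,0.001],[0,0,0.001],[0,0,0],[0,0,0]], twist=[[0,0,0],[0,0,0],[0,0,0],[0,0,0]], fingers=[1,1,1,1])

```text
time: 13.8
position: [0.4591, 0.2702, 0.045]
tool_rot: [3.105, 0.475, -0.0]
ft_force: [-0.2, -0.2, -1.3]
grip_width: 0.655
grip_force: 20.0
```

Call:
apply_moves(dp=[[0,0,0.001],[0,0,0],[0,0,0]], twist=[[0,0,0],[0,0,0],[0,0,0]], fingers=[1,1,1])

```text
time: 14.1
position: [0.4591, 0.2702, 0.044]
tool_rot: [3.105, 0.475, -0.0]
ft_force: [0.2, 0.1, -1.8]
grip_width: 0.648
grip_force: 20.0
```

Call:
apply_moves(dp=[[0,0,0.0005],[0,0,0],[0,0,0]], twist=[[0,0,0],[0,0,0],[0,0,0]], fingers=[1,1,1])

```text
time: 14.4
position: [0.4592, 0.2702, 0.0435]
tool_rot: [3.105, 0.475, -0.0]
ft_force: [0.1, 0.5, -1.7]
grip_width: 0.649
grip_force: 20.0
```

Call:
apply_moves(dp=[[0,0,0.0005],[0,0,0],[0,0,0]], twist=[[0,0,0],[0,0,0],[0,0,0]], fingers=[1,1,1])

```text
time: 14.7
position: [0.4592, 0.2702, 0.0434]
tool_rot: [3.105, 0.475, 0.0]
ft_force: [-0.4, -1.6, 4.7]
grip_width: 0.651
grip_force: 20.0
```

Call:
apply_moves(dp=[[0,0,0.0005],[0,0,0],[0,0,0]], twist=[[0,0,0],[0,0,0],[0,0,0]], fingers=[1,1,1])

```text
time: 15.0
position: [0.4592, 0.2703, 0.0434]
tool_rot: [3.105, 0.475, 0.0]
ft_force: [-3.2, -1.8, 8.4]
grip_width: 0.647
grip_force: 20.0
```

Contact again, at the expected height. Releasing and lifting.

Call:
apply_moves(dp=[[0,0,0],[0,0,0],[0,0,0],[0,0,0],[0,0,0],[0,0,0]], twist=[[0,0,0],[0,0,0],[0,0,0],[0,0,0],[0,0,0],[0,0,0]], fingers=[0.34,0.3,0.2,0.05,0,0])

```text
time: 15.6
position: [0.4591, 0.2702, 0.0424]
tool_rot: [3.105, 0.475, -0.0]
ft_force: [-0.0, -0.1, 0.2]
grip_width: 0.953
grip_force: 0.0
```

Call:
apply_moves(dp=[[0,0,-0.01],[0,0,-0.02],[0,0,-0.03],[0,0,-0.035],[0,0,-0.025],[0,0,-0.012],[0,0,0],[0,0,0]], twist=[[0,0,0],[0,0,0],[0,0,0],[0,0,0],[0,0,0],[0,0,0],[0,0,0],[0,0,0]], fingers=[0,0,0,0,0,0,0,0])

```text
time: 16.4
position: [0.4587, 0.2698, 0.1737]
tool_rot: [3.105, 0.475, -0.002]
ft_force: [-1.2, -1.3, 0.3]
grip_width: 1.001
grip_force: 0.0
```

```bash
python3 look.py w6; python3 -c "
from h import *
cv2.imwrite('pics/s6.png',get_image('side')[:,:,::-1])"
```

```text
[0.4587 0.2698 0.1737] [ 0.9542  0.299  -0.001   0.299  -0.9542 -0.0008 -0.0012  0.0005 -1.    ]
(283, 202, 73, 71) encl ((0.4578329920768738, 0.2689943015575409), 0.029059654101729393) mean [0.4578 0.2693] tool d [-0.0009  0.0001  0.1367]
(312, 1, 82, 93) encl ((0.5915948748588562, 0.2882020175457001), 0.028897002339363098) mean [0.592  0.2884] tool d [0.1329 0.022  0.1365]
```

View pics/s6.png

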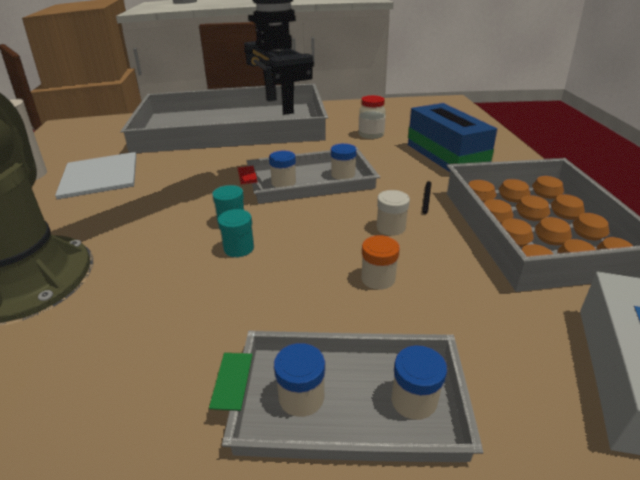

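View pics/w6.png

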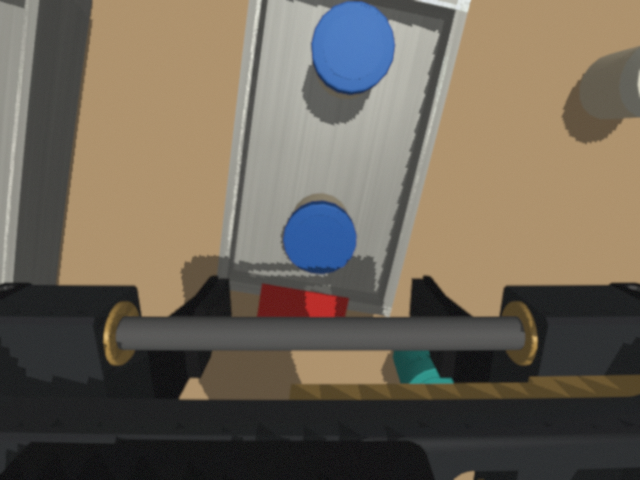

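The side view shows two upright blue tubs in each pan: green at (300,378) and (418,382), red at (283,168) and (343,162). The gripper is clear of everything and the other tubs haven't moved, so I'm handing in.

```bash
python3 -c "
from bench import ctrl
print(ctrl.close_job())"
```

```text
the job is handed in; nothing more can be done
None
```

I placed one loose blue-lidded tub in the green-tagged pan and then the other in the red-tagged pan, both upright and set down gently on the pan floor, and handed the job in after about 16.5 s; the result of the judging was not shown.

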